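# Slide the pan lid out over the end of the pass ledge

### The arm

A 6-joint arm with a two-finger parallel gripper is mounted at the origin on the work surface. World frame = base frame: x ahead of the robot, y to its left, z up, the work surface at z = 0. Lengths are in mm, angles in rad, forces in N, time in s.
With the tool pointing down it reaches from about 300 to 775 mm from the base axis. Payload 14.6 kg.
Tool frame: the origin (TCP) lies between the finger pads; the fingertips stand 25 mm ahead of it and the grasp point (between the pads) lies 6 mm ahead of it; z points along the fingers, x is the direction in which the jaws open and shut, and the axes are right-handed (so a half turn about z gives the same grasp; the last joint's range is limited). The gripper opens to 94 mm and grips with 3 to 60 N. Pads are 16 mm wide; open, the fingers measure 119 mm over their backs; the gripper's body (75 mm by 177 mm) begins 78 mm behind the grasp point.
Start: joints at [-1.373, 0.3, 1.521, -0, 1.321, -0.067], TCP at [143.937, -530.822, 230.446] pointing down, gripper open.
Joint ranges: [-3.03, 3.03], [-0.79, 2.21], [0.23, 2.52], [-1.04, 4.18], [0, 3.07], [-2.55, 2.55]. Speed limits (rad/s): [2.22, 2.22, 2.57, 3.14, 3.14, 3.14].

### API

Orientations are given as [roll, pitch, yaw] about the fixed x, y, z axes, in that order (R = Rz(yaw) Ry(pitch) Rx(roll)).
In Python, from cell import manip gives the robot as it stands.
- The arm moves only by the tool apply_moves, never from a script. Its argument "series" is a list of rows, each a list of 3 entries, a list of its own where there are three numbers: the shift along the world's x, y, z in cm, then the turn, a rotation vector about the world's x, y, z in rad, then the opening in per cent of the stroke, from 0 (shut) to 100 (fully open). A call has exactly 10 rows; each row is the pose to reach, as a shift and turn from the pose commanded when the call began; what a row does not reach only later rows make up. A row lasts 1/8 s, in which the tool goes at most 62.5 mm and 10.7 degrees, less where a joint would pass 70% of its speed; a pose out of reach is approached as far as the arm can. A call with a gripper value outside its range is refused whole. The fingers move at their own pace and stop on an object; "grip_force" is the grip in N (left out, the last holds). Time passes only in rows, so rows that repeat a pose let the fingers close, or fill a call up. It gives the time, the measured TCP pose, the force and the opening at its end, in the units of the state.
- manip.read_state(): the state, without advancing time (a new reading comes with each control period).
- manip.camera(name): name is "scene" or "top" or "wrist"; returns (picture, depth): 384x512x3 uint8, red, green, blue; 384x512 float32, mm along the optical axis (not along the pixel's ray), 0 where there is no reading.
- manip.camera_info(name): a dict with "intrinsics" (3x3 intrinsics, pixels), "extrinsics" (4x4, takes a point from world to camera coordinates); the wrist camera has in their place "hand_eye" (4x4, takes a point from camera to tool coordinates, whose origin is the TCP and whose axes are the tool frame's). Camera axes: x right, y down, z forward; pixel columns grow to the right and rows downward; lengths in mm; the calibration is good to about 2 mm. The wrist camera is an equidistant fisheye: a pixel r from the principal point sees the ray r / f radians off the axis. A picture is of the moment at which its call begins: read the wrist's pose just before it. camera_info takes no time and is no camera call.
- manip.sign_off(): hands the job in, once; it reports no verdict.
The state is a dict: "clock": time; "joints": joint angles; "qd": joint speeds; "effort": joint torques, N m; "eef_pos": TCP position; "eef_rot": TCP orientation; "wrist_force": force on the tool from outside, world axes, zero at the start; "moment": the same for the moment, N m; "finger_gap": finger opening in mm.
Only numpy, scipy, OpenCV 4.12 (cv2) and the standard library are available. Lean on these libraries where they do the work, as an engineer would, in place of code of your own. Each camera call takes 0.05 s, during which the arm holds its last target.

### The job

The flat steel pan lid lies on the low wooden ledge and cannot be picked up because its edges are against the board. With your fingertips, gently push it back until its long edge lies along the rail, and push it along the ledge until about 4 cm of it sticks out past the end nearest the open rectangular pan. Do not pinch, lift, tip or drop the lid, leave everything else where it is, and move clear at the end.

Things in the scene. Friction and masses are not known exactly. Their poses are not given: they have to be found in the camera images.
- ledge: Fixed wooden-topped ledge; position and yaw (to 15 degrees) vary. Origin at table level; +x away from the robot, y along the ledge. Deck top 80 mm above the table, spanning x -170 to +120 mm, y -150 to +150 mm; both y ends open. A steel rail 6 mm thick, 12 mm high above the deck, runs its whole length along y, its face towards the robot at x = +30 mm. Small containers stand behind the rail.
- lid: Loose flat steel rectangular lid with no handle, 108 mm (its x) by 176 mm (its y), 6 mm thick, about 0.3 kg (varies), sliding on the deck with ordinary friction. Origin at the centre of its underside, z up. It starts in front of the rail, clear of it and turned a little (up to about 10 degrees) from it, wholly on the deck.
- pan: Loose open rectangular steel pan, 176 mm (its x) by 108 mm (its y), 65 mm high, standing on the table about 50 mm beyond one of the two y ends of the ledge: it marks the end past which the lid is to stick out. Origin at the centre of its underside. Leave it alone.
- pot: Loose open round steel pot, 110 mm across, 90 mm high, on the table beyond the other end of the ledge. Origin at the centre of its underside. Leave it alone.
- jar: Small jar, 44 mm across, 60 mm high, on the deck behind the rail. Origin under its centre. Leave it alone.
- tin: Small tin, 50 mm across, 50 mm high, on the deck behind the rail. Origin under its centre. Leave it alone.
- shaker: Steel shaker, 42 mm across, 60 mm high, on the deck behind the rail. Origin under its centre. Leave it alone.
- oil: Amber oil bottle, 60 mm across, 170 mm high, on the table at the robot's right. Origin under its centre. Leave it alone.
- turner: Kitchen turner lying on the table in front of the robot, to its right. Leave it alone.
There are look-alikes about, which are no part of the job. Several things have the shape of the lid; the one meant has the colours described above.

How it is judged:
By the outcome, as a careful person would: the job done as asked, in the order asked, and still so for the second after the job is handed in, with the robot touching nothing.
It also fails if it takes over 48 s, if anything falls off the work surface, if the arm or the gripper's body presses on something with over 40 N, if the wrist force passes 120 N, or if a joint passes its speed limit or range.

## Working session

There is one attempt and no reset: what is moved stays moved. The work goes in short steps, Python scripts to look and compute and a tool call to move; the robot and the scene stay as the last step left them, time stands still between calls to the robot, and variables do not carry over. Pictures are saved under pics/ and viewed, and the job is handed in when it is done.

Besides the shell and the picture viewer there is one more tool, called after "Call:" in YAML: its name, and indented under it one key for each argument. apply_moves: Moves the arm, as the interface text tells. Its arguments: {"type":"object","properties":{"series":{"type":"array","items":{"type":"array"}},"grip_force":{"type":"number"}},"required":["series"]}

```bash
ls; mkdir -p pics; python3 - <<'E'
from cell import manip
import cv2,numpy as np
np.set_printoptions(suppress=True,precision=3)
for n in ("top","scene"):
    p,d=manip.camera(n); cv2.imwrite(f"pics/{n}0.png",cv2.resize(p[:,:,::-1],None,fx=1.5,fy=1.5)); np.savez(f"{n}0.npz",p=p,d=d)
    i=manip.camera_info(n); print(n,i["intrinsics"],i["extrinsics"])
print(manip.read_state())
E
```

```text
pics
top [[413.011   0.    248.5  ]
 [  0.    413.011 195.34 ]
 [  0.      0.      1.   ]] [[   0.029   -0.999    0.02   -69.851]
 [  -0.997   -0.03    -0.071  464.636]
 [   0.072   -0.018   -0.997 1175.537]
 [   0.       0.       0.       1.   ]]
scene [[392.538   0.    256.985]
 [  0.    392.538 191.858]
 [  0.      0.      1.   ]] [[  -0.118    0.993   -0.016   95.676]
 [   0.812    0.087   -0.578 -321.368]
 [  -0.572   -0.081   -0.816 1394.387]
 [   0.       0.       0.       1.   ]]
{'clock': 0.1, 'joints': array([-1.373,  0.3  ,  1.522, -0.   ,  1.321, -0.067]), 'qd': array([ 0.   , -0.001, -0.003,  0.   ,  0.001,  0.   ]), 'effort': array([  0.002, -53.264, -35.328,   0.071,   0.023,  -0.   ]), 'eef_pos': array([ 143.902, -530.627,  229.954]), 'eef_rot': array([-3.142,  0.001, -1.306]), 'wrist_force': array([ 0.293,  0.057, -0.711]), 'moment': array([-0.009, -0.019,  0.021]), 'finger_gap': 93.89579726135266}
```

View pics/top0.png

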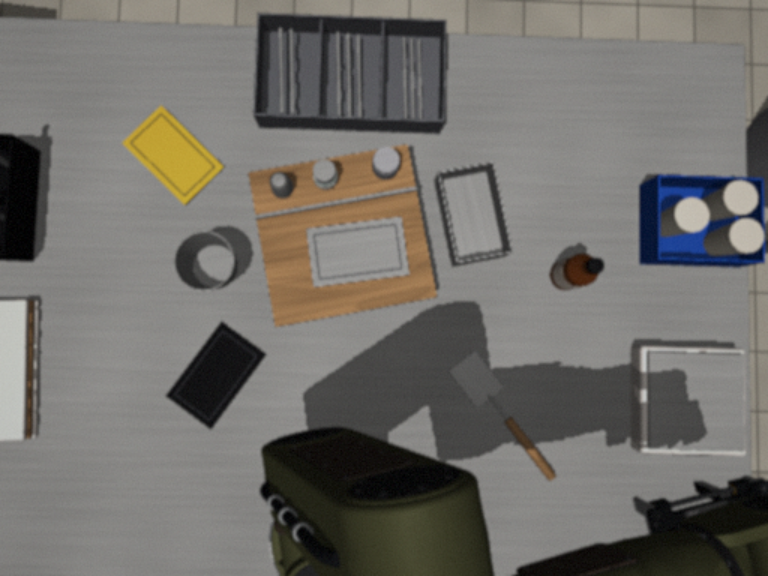

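View pics/scene0.png

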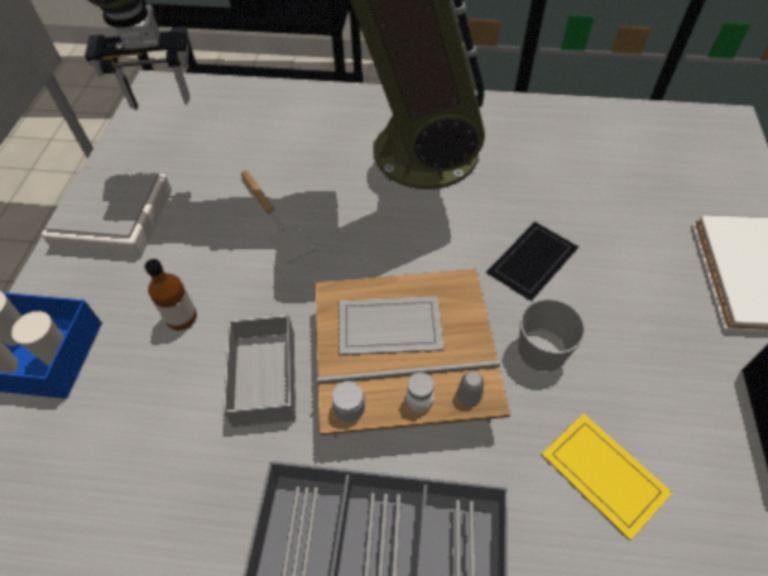

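Lid candidates in the top picture: yellow plate (172,155), black plate (216,375), steel plate on the ledge (358,252). The steel one on the wood fits the description. The pan is at the right (-y) end. I'll check with a close crop.

```bash
python3 - <<'E'
import cv2,numpy as np
p=np.load("top0.npz")["p"][90:225,155:345,::-1]
cv2.imwrite("pics/crop0.png",cv2.resize(p,None,fx=4,fy=4,interpolation=cv2.INTER_CUBIC))
E
```

```text
(no output)
```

View pics/crop0.png

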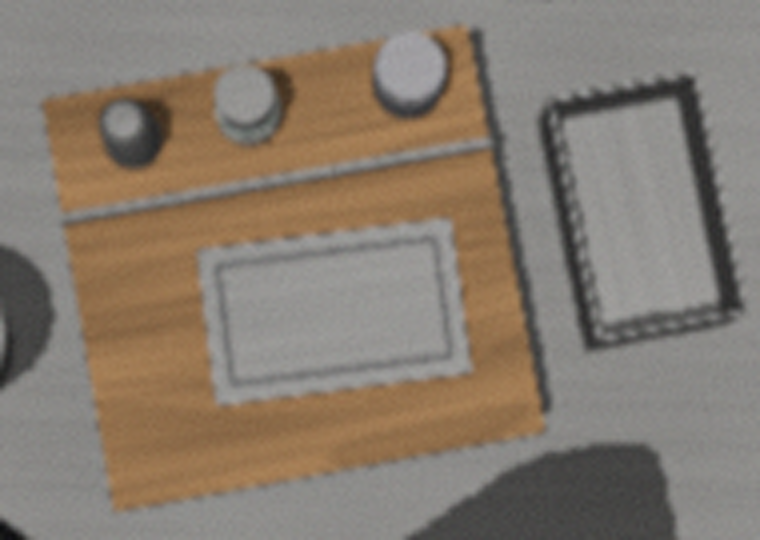

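The crop shows the steel lid on wood, with corners (198,250), (450,220), (470,372), (217,404). Deck corners are (43,101), (472,27), (545,432), (115,510), the rail runs (64,218)–(490,143), and the pan is on the right.

```bash
cat > h.py <<'E'
from cell import manip
import cv2,numpy as np
np.set_printoptions(suppress=True,precision=3)
def world(name,uv,z):
    i=manip.camera_info(name);K=i["intrinsics"];E=np.array(i["extrinsics"]);R=E[:3,:3];c=-R.T@E[:3,3]
    r=(R.T@np.linalg.inv(K)@np.c_[uv,np.ones(len(uv))].T).T
    return c+r*((z-c[2])/r[:,2])[:,None]
def depthpt(name,uv,d):
    i=manip.camera_info(name);K=i["intrinsics"];E=np.array(i["extrinsics"])
    z=d[int(round(uv[1])),int(round(uv[0]))]
    return E[:3,:3].T@(np.linalg.inv(K)@[uv[0],uv[1],1]*z-E[:3,3])
E
cat > m0.py <<'E'
from h import *
f=lambda a:np.array(a)/4-.375+np.array([155,90])
deck=world("top",f([(43,101),(472,27),(545,432),(115,510)]),80)
lid=world("top",f([(198,250),(450,220),(470,372),(217,404)]),86)
rail=world("top",f([(66,222),(491,147)]),92)
pan=world("top",f([(545,108),(690,80),(742,312),(590,347)]),65)
for n,q in(("deck",deck),("lid",lid),("pan",pan)):
    print(n);print(q);e=np.roll(q,-1,0)-q;print(np.linalg.norm(e,axis=1),np.degrees(np.arctan2(e[:,1],e[:,0])),q.mean(0))
print(rail,np.degrees(np.arctan2(*(rail[1]-rail[0])[1::-1])))
d=np.load("top0.npz")["d"]
for u in [(330,310),(300,450),(250,130),(640,200)]: print(depthpt("top",f(u),d))
E
python3 m0.py
```

```text
deck
[[ 677.836  181.157   80.   ]
 [ 740.419 -114.154   80.   ]
 [ 459.228 -171.212   80.   ]
 [ 397.289  120.254   80.   ]]
[301.87  286.921 297.974 287.082] [ -78.035 -168.529  101.998   12.248] [568.693   4.011  80.   ]
lid
[[ 576.349   69.977   86.   ]
 [ 602.76  -101.954   86.   ]
 [ 498.296 -118.312   86.   ]
 [ 471.121   53.23    86.   ]]
[173.948 105.737 173.681 106.552] [ -81.267 -171.1     99.002    9.043] [537.131 -24.265  86.   ]
pan
[[ 688.858 -168.09    65.   ]
 [ 712.464 -270.236   65.   ]
 [ 548.559 -309.264   65.   ]
 [ 520.601 -203.173   65.   ]]
[104.838 168.488 109.713 171.876] [ -76.987 -166.607  104.763   11.778] [ 617.62  -237.691   65.   ]
[[ 591.616  159.667   92.   ]
 [ 653.119 -128.429   92.   ]] -77.94930635486963
[537.982 -21.502  85.301]
[441.999  -3.878  77.266]
[653.733  35.504 114.477]
[ 638.233 -246.796    5.612]
```

Call:
apply_moves:
  series:
    - [[3.1,4.9,0],[0,0,-0.01],100]
    - [[6.2,9.8,0],[0,0,-0.01],100]
    - [[9.4,14.7,0],[0,0,-0.02],100]
    - [[12.5,19.6,0],[0,0,-0.03],100]
    - [[15.6,24.5,0],[0,0,-0.03],100]
    - [[18.7,29.4,-1],[0,0,-0.04],100]
    - [[21.8,34.3,-2],[0,0,-0.05],100]
    - [[25,39.1,-3],[0,0,-0.055],100]
    - [[28.1,44,-4],[0,0,-0.055],100]
    - [[31.2,48.9,-5],[0,0,-0.055],100]

```text
clock: 1.35
eef_pos: [456.6, -40.0, 180.1]
eef_rot: [-3.141, -0.0, -1.361]
wrist_force: [0.8, -0.8, 0.8]
finger_gap: 94.1
```

Call:
apply_moves:
  series:
    - [[0,0,-1.5],[0,0,0],100]
    - [[0,0,-3],[0,0,0],100]
    - [[0,0,-4.5],[0,0,0],100]
    - [[0,0,-5.5],[0,0,0],100]
    - [[0,0,-6.2],[0,0,0],100]
    - [[0,0,-6.7],[0,0,0],100]
    - [[0,0,-7],[0,0,0],100]
    - [[0,0,-7.2],[0,0,0],100]
    - [[0,0,-7.2],[0,0,0],100]
    - [[0,0,-7.2],[0,0,0],100]

```text
clock: 2.6
eef_pos: [456.0, -41.8, 108.6]
eef_rot: [-3.141, -0.0, -1.361]
wrist_force: [0.8, -0.5, 0.3]
finger_gap: 93.9
```

```bash
python3 - <<'E'
from h import *
s=manip.read_state();print(s["eef_pos"],s["wrist_force"])
for n in("wrist","scene"):
    p,d=manip.camera(n); np.savez(n+"1.npz",p=p,d=d)
    if n=="scene": p=cv2.resize(p[160:300,190:350],None,fx=4.5,fy=4,interpolation=cv2.INTER_CUBIC)
    else: p=cv2.resize(p,None,fx=1.5,fy=1.5)
    cv2.imwrite(f"pics/{n}1.png",p[:,:,::-1])
E
```

```text
[456.01  -41.815 108.595] [ 0.753 -0.51   0.292]
```

View pics/wrist1.png

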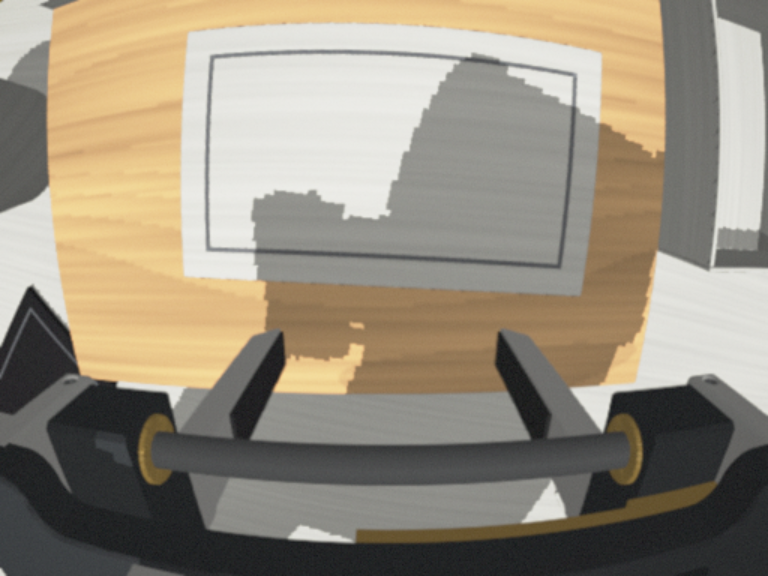

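View pics/scene1.png

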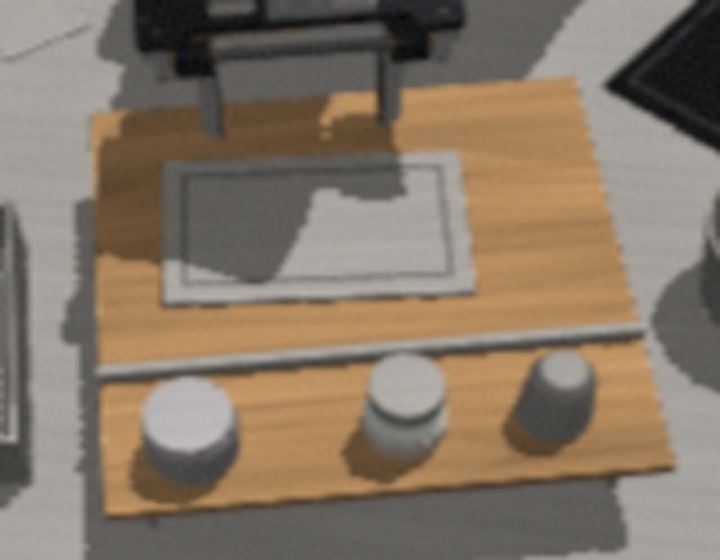

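Both fingertips stand on the board in front of the lid's near long edge (wrist (270,340), (515,345)), with nothing else in the way. Now I push back along the ledge's +x.

Call:
apply_moves:
  series:
    - [[0,0,-0.1],[0,0,0],100]
    - [[0.5,0.11,-0.1],[0,0,0],100]
    - [[1,0.21,-0.1],[0,0,0],100]
    - [[1.4,0.3,-0.1],[0,0,0],100]
    - [[1.8,0.38,-0.1],[0,0,0],100]
    - [[2.2,0.47,-0.1],[0,0,0],100]
    - [[2.6,0.55,-0.1],[0,0,0],100]
    - [[3,0.64,-0.1],[0,0,0],100]
    - [[3.4,0.72,-0.1],[0,0,0],100]
    - [[3.8,0.81,-0.1],[0,0,0],100]

```text
clock: 3.95
eef_pos: [494.2, -33.6, 107.4]
eef_rot: [3.142, 0.0, -1.361]
wrist_force: [-1.1, -0.7, -0.9]
finger_gap: 94.3
```

```bash
cat > look.py <<'E'
from h import *
import sys
k=sys.argv[1];s=manip.read_state();print(s["clock"],s["eef_pos"],s["wrist_force"])
for n in sys.argv[2:]:
    p,d=manip.camera(n); np.savez(n+k+".npz",p=p,d=d)
    if n=="scene": p=cv2.resize(p[160:300,140:340],None,fx=4,fy=4,interpolation=cv2.INTER_CUBIC)
    elif n=="top": p=cv2.resize(p[90:225,155:345],None,fx=4,fy=4,interpolation=cv2.INTER_CUBIC)
    else: p=cv2.resize(p,None,fx=1.5,fy=1.5)
    cv2.imwrite(f"pics/{n}{k}.png",p[:,:,::-1])
E
python3 look.py 2 wrist
```

```text
3.95 [494.192 -33.63  107.429] [-1.142 -0.68  -0.887]
```

View pics/wrist2.png

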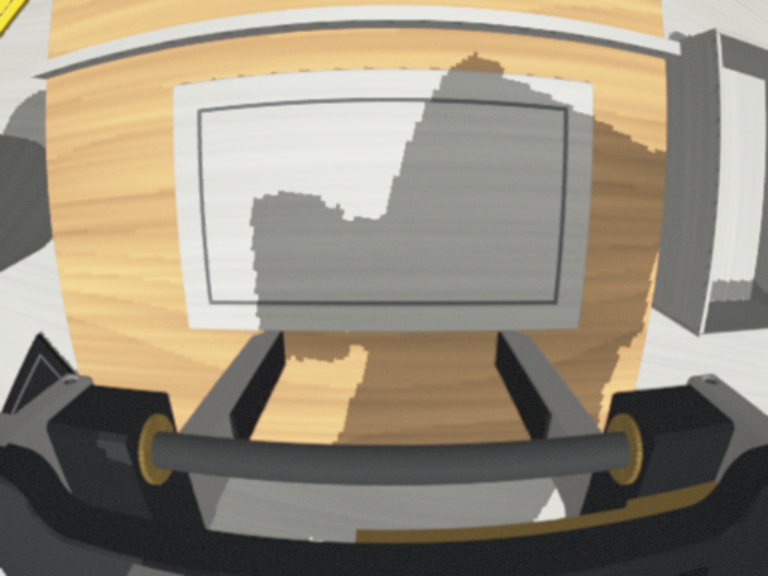

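The lid (edges now parallel to the rail in the wrist view) is being pushed squarely. About 20 mm remain.

Call:
apply_moves:
  series:
    - [[0.2,0.04,0],[0,0,0],100]
    - [[0.4,0.09,0],[0,0,0],100]
    - [[0.6,0.13,0],[0,0,0],100]
    - [[0.8,0.17,0],[0,0,0],100]
    - [[1,0.21,0],[0,0,0],100]
    - [[1.2,0.26,0],[0,0,0],100]
    - [[1.4,0.3,0],[0,0,0],100]
    - [[1.5,0.32,0],[0,0,0],100]
    - [[1.6,0.34,0],[0,0,0],100]
    - [[1.7,0.36,0],[0,0,0],100]

```text
clock: 5.25
eef_pos: [511.0, -30.1, 107.4]
eef_rot: [3.142, 0.0, -1.361]
wrist_force: [-0.8, -0.7, 0.5]
finger_gap: 93.8
```

```bash
python3 look.py 3 wrist scene
```

```text
5.25 [510.972 -30.115 107.442] [-0.814 -0.746  0.452]
```

View pics/wrist3.png

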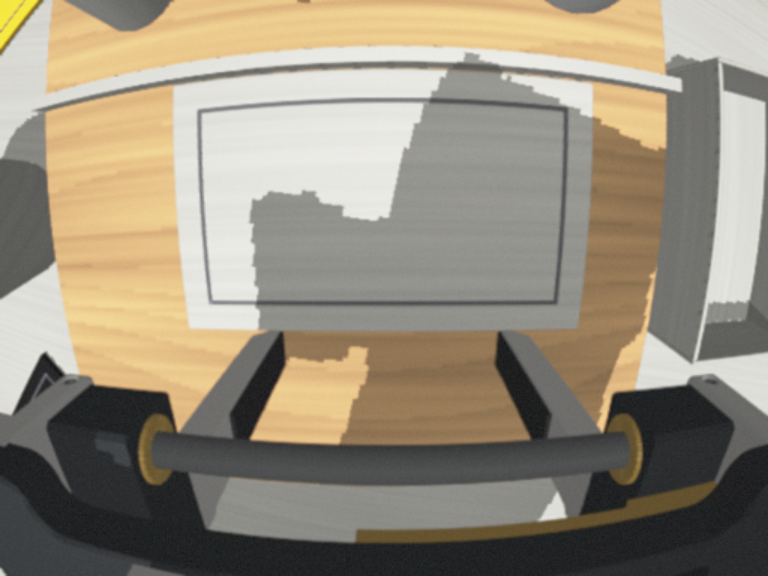

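View pics/scene3.png

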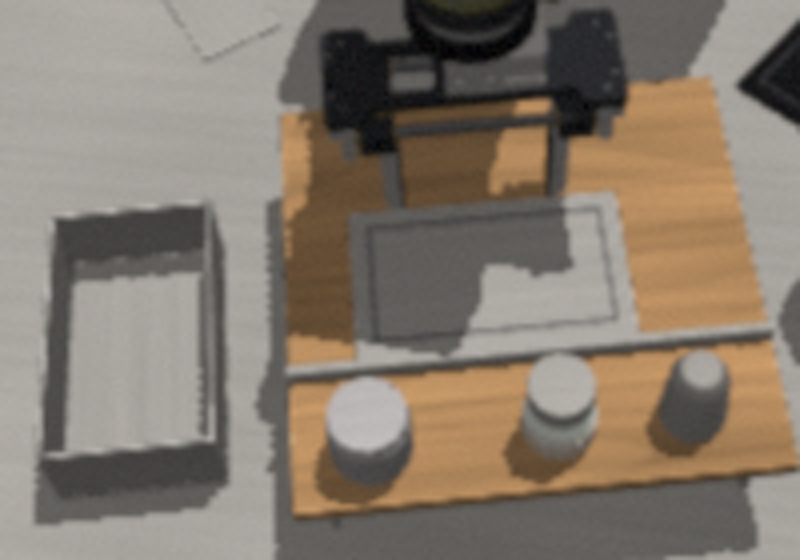

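The lid's back edge is within about 2–3 mm of the rail, judging by the scene and wrist pictures. I'll creep in while watching the force.

Call:
apply_moves:
  series:
    - [[0.02,0,0],[0,0,0],100]
    - [[0.05,0.01,0],[0,0,0],100]
    - [[0.07,0.01,0],[0,0,0],100]
    - [[0.1,0.02,0],[0,0,0],100]
    - [[0.12,0.03,0],[0,0,0],100]
    - [[0.15,0.03,0],[0,0,0],100]
    - [[0.17,0.04,0],[0,0,0],100]
    - [[0.2,0.04,0],[0,0,0],100]
    - [[0.2,0.04,0],[0,0,0],100]
    - [[0.2,0.04,0],[0,0,0],100]

```text
clock: 6.6
eef_pos: [512.6, -29.8, 107.4]
eef_rot: [3.141, 0.0, -1.361]
wrist_force: [-7.0, -1.1, 3.3]
finger_gap: 94.0
```

Call:
apply_moves:
  series:
    - [[0.02,0,0],[0,0,0],100]
    - [[0.03,0.01,0],[0,0,0],100]
    - [[0.05,0.01,0],[0,0,0],100]
    - [[0.06,0.01,0],[0,0,0],100]
    - [[0.08,0.02,0],[0,0,0],100]
    - [[0.08,0.02,0],[0,0,0],100]
    - [[0.08,0.02,0],[0,0,0],100]
    - [[0.08,0.02,0],[0,0,0],100]
    - [[0.08,0.02,0],[0,0,0],100]
    - [[0.08,0.02,0],[0,0,0],100]

```text
clock: 7.85
eef_pos: [512.8, -29.8, 107.3]
eef_rot: [3.139, 0.0, -1.361]
wrist_force: [-10.6, -2.9, 6.1]
finger_gap: 94.0
```

```bash
python3 look.py 4 wrist scene; python3 - <<'E'
import cv2,numpy as np
p=np.load("wrist4.npz")["p"][20:110,100:470,::-1]
q=np.load("scene4.npz")["p"][230:260,200:340,::-1]
cv2.imwrite("pics/w4c.png",np.vstack([cv2.resize(p,(740,300),interpolation=cv2.INTER_CUBIC),cv2.resize(q,(740,200),interpolation=cv2.INTER_CUBIC)]))
E
```

```text
7.85 [512.801 -29.801 107.318] [-10.553  -2.917   6.077]
```

View pics/w4c.png

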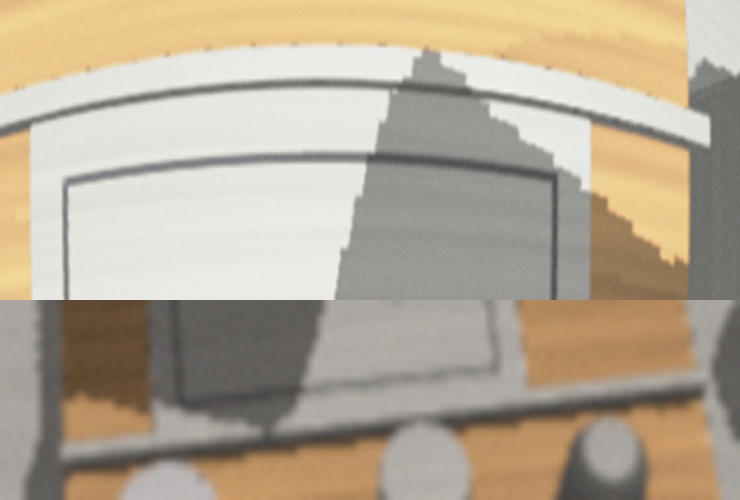

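The lid's back edge is flush on the rail along its whole length, with about 10 N felt on contact. Now I retreat, lift, half-close, turn 90° and go to the far (+y) end.

Call:
apply_moves:
  series:
    - [[-1,-0.21,0],[0,0,0],100]
    - [[-2.5,-0.53,0],[0,0,0],100]
    - [[-2.5,-0.53,0],[0,0,0],100]
    - [[-2.5,-0.53,2.5],[0,0,0],50]
    - [[-2.5,-0.53,5],[0,0,0],50]
    - [[-2.5,0.5,6.5],[0,0,0.15],50]
    - [[-2.5,2.5,6.5],[0,0,0.32],50]
    - [[-2,5,6.5],[0,0,0.49],50]
    - [[-1,7.5,6.5],[0,0,0.66],50]
    - [[0,10,6.5],[0,0,0.83],50]

```text
clock: 9.2
eef_pos: [514.5, 71.5, 172.7]
eef_rot: [-3.141, -0.001, -0.525]
wrist_force: [-0.3, -0.7, -1.4]
finger_gap: 47.2
```

Call:
apply_moves:
  series:
    - [[1,1.5,0],[0,0,0.17],50]
    - [[2,2.5,0],[0,0,0.34],50]
    - [[3,3.2,0],[0,0,0.51],50]
    - [[3.6,3.2,0],[0,0,0.66],50]
    - [[3.6,3.2,0],[0,0,0.741],50]
    - [[3.6,3.2,-2],[0,0,0.741],50]
    - [[3.6,3.2,-4],[0,0,0.741],50]
    - [[3.6,3.2,-5],[0,0,0.741],50]
    - [[3.6,3.2,-5.5],[0,0,0.741],50]
    - [[3.6,3.2,-5.5],[0,0,0.741],50]

```text
clock: 10.45
eef_pos: [550.0, 102.5, 117.7]
eef_rot: [-3.142, -0.0, 0.21]
wrist_force: [-0.6, 0.4, 0.5]
finger_gap: 46.9
```

```bash
python3 look.py 5 wrist scene
```

```text
10.45 [549.952 102.535 117.663] [-0.596  0.409  0.501]
```

View pics/wrist5.png

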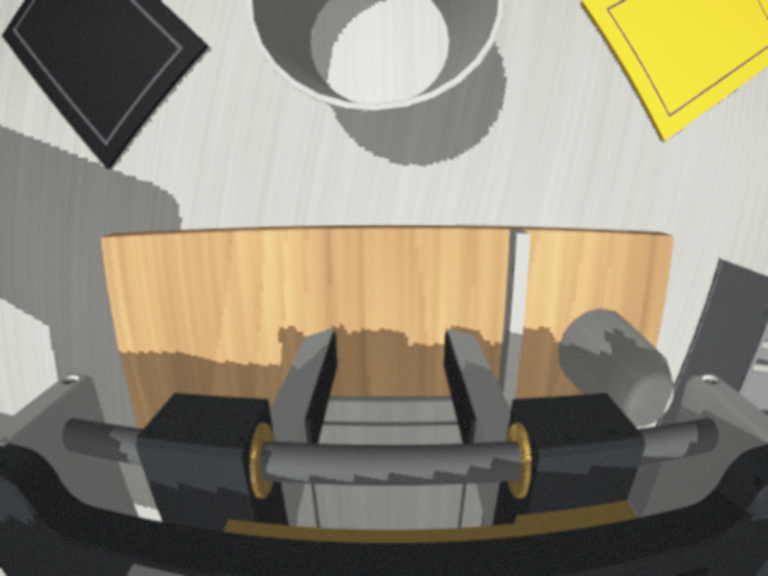

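View pics/scene5.png

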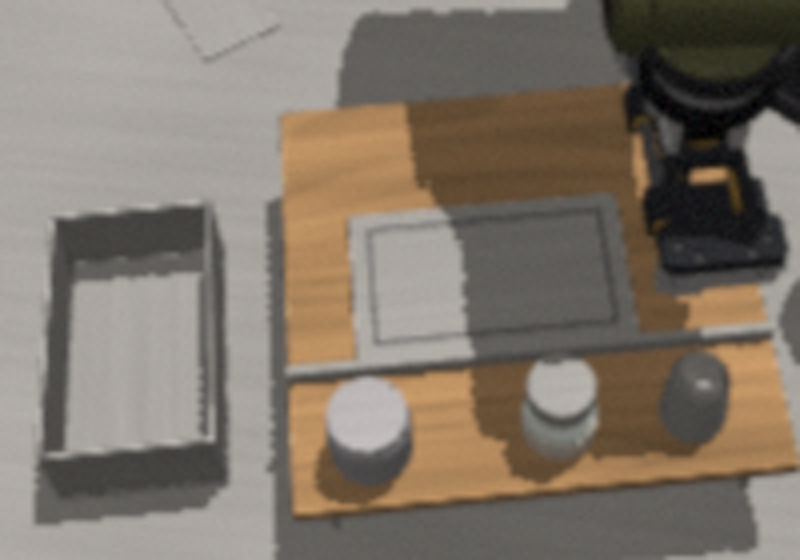

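The fingertips are on clear board beyond the lid's far end: the edge shows at wrist row ~398 behind the fingers, and the rail and shaker are clear. I'll lower and push along -y.

Call:
apply_moves:
  series:
    - [[0,0,-0.6],[0,0,0],50]
    - [[0,0,-1],[0,0,0],50]
    - [[0.1,-0.49,-1],[0,0,0],50]
    - [[0.21,-0.98,-1],[0,0,0],50]
    - [[0.32,-1.5,-1],[0,0,0],50]
    - [[0.42,-2,-1],[0,0,0],50]
    - [[0.53,-2.5,-1],[0,0,0],50]
    - [[0.64,-3,-1],[0,0,0],50]
    - [[0.74,-3.5,-1],[0,0,0],50]
    - [[0.85,-4,-1],[0,0,0],50]

```text
clock: 11.8
eef_pos: [558.3, 62.2, 107.5]
eef_rot: [-3.142, -0.0, 0.21]
wrist_force: [-0.5, 2.7, 1.4]
finger_gap: 47.0
```

Call:
apply_moves:
  series:
    - [[0.1,-0.45,0],[0,0,0],50]
    - [[0.2,-0.9,0],[0,0,0],50]
    - [[0.29,-1.35,0],[0,0,0],50]
    - [[0.39,-1.8,0],[0,0,0],50]
    - [[0.48,-2.25,0],[0,0,0],50]
    - [[0.58,-2.7,0],[0,0,0],50]
    - [[0.67,-3.1,0],[0,0,0],50]
    - [[0.75,-3.5,0],[0,0,0],50]
    - [[0.83,-3.8,0],[0,0,0],50]
    - [[0.87,-4,0],[0,0,0],50]

```text
clock: 13.05
eef_pos: [566.9, 22.4, 107.4]
eef_rot: [-3.141, 0.0, 0.21]
wrist_force: [-1.7, 2.9, 2.5]
finger_gap: 47.2
```

```bash
python3 look.py 6 scene top
```

```text
13.05 [566.945  22.361 107.449] [-1.736  2.95   2.496]
```

View pics/scene6.png

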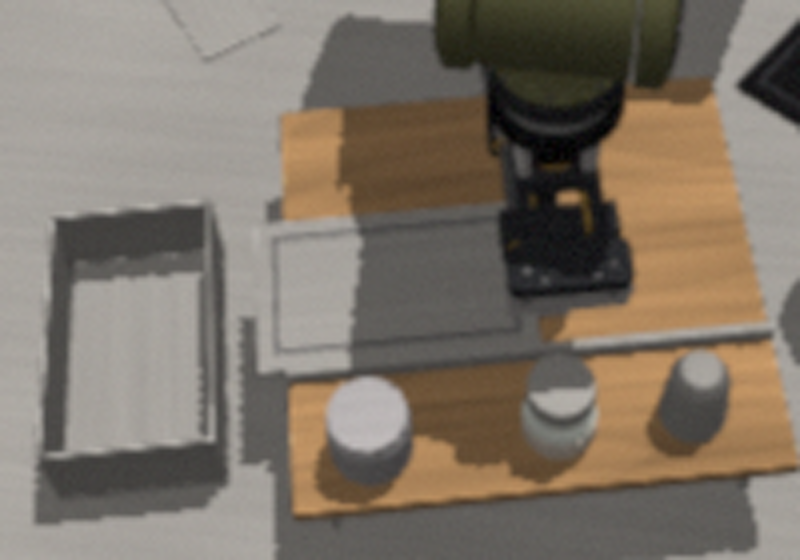

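View pics/top6.png

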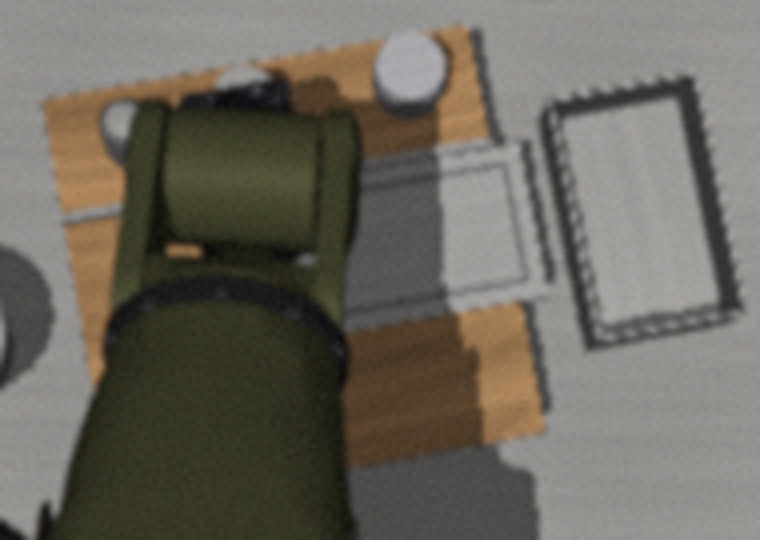

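```bash
cat > ov.py <<'E'
from h import *
def ov(name,f,lid,deck):
    L=world(name,f(lid),86);D=world(name,f(deck),80)
    e=(D[1]-D[0])[:2];e/=np.linalg.norm(e)
    n=np.array([-e[1],e[0]]);n*=-np.sign(n[1])
    print(name,"overhang",[(l[:2]-D[0,:2])@n for l in L],np.degrees(np.arctan2(e[1],e[0])),L[:,:2])
ft=lambda a:np.array(a)/4-.375+np.array([155,90])
fs=lambda a:np.array(a)/4-.375+np.array([140,160])
E
python3 - <<'E'
from ov import *
ov("top",ft,[(522,143),(548,295)],[(472,27),(545,432)])
ov("scene",fs,[(255,225),(262,370)],[(281,116),(293,518)])
E
```

```text
top overhang [np.float64(19.031392266202822), np.float64(17.959702745943424)] -168.5294921309406 [[ 658.107 -150.275]
 [ 552.978 -170.514]]
scene overhang [np.float64(18.40753113613426), np.float64(15.652834457692745)] 12.111603785191704 [[ 552.301 -170.068]
 [ 654.495 -145.32 ]]
```

The pictures give an overhang of 16–19 mm and the TCP gives 16 mm. I push 22.5 mm more.

Call:
apply_moves:
  series:
    - [[0.09,-0.4,0],[0,0,0],50]
    - [[0.17,-0.8,0],[0,0,0],50]
    - [[0.26,-1.2,0],[0,0,0],50]
    - [[0.34,-1.5,0],[0,0,0],50]
    - [[0.4,-1.75,0],[0,0,0],50]
    - [[0.44,-1.95,0],[0,0,0],50]
    - [[0.47,-2.1,0],[0,0,0],50]
    - [[0.49,-2.2,0],[0,0,0],50]
    - [[0.49,-2.2,0],[0,0,0],50]
    - [[0.49,-2.2,0],[0,0,0],50]

```text
clock: 14.4
eef_pos: [571.8, 0.4, 107.4]
eef_rot: [3.141, 0.0, 0.21]
wrist_force: [-3.0, 1.7, 1.9]
finger_gap: 47.0
```

```bash
python3 look.py 7 scene top
```

```text
14.4 [571.811   0.443 107.395] [-2.997  1.683  1.906]
```

View pics/scene7.png

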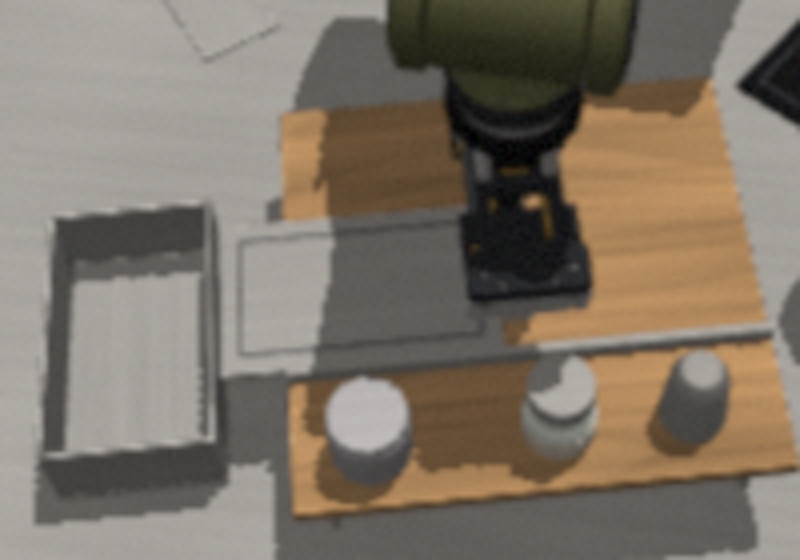

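View pics/top7.png

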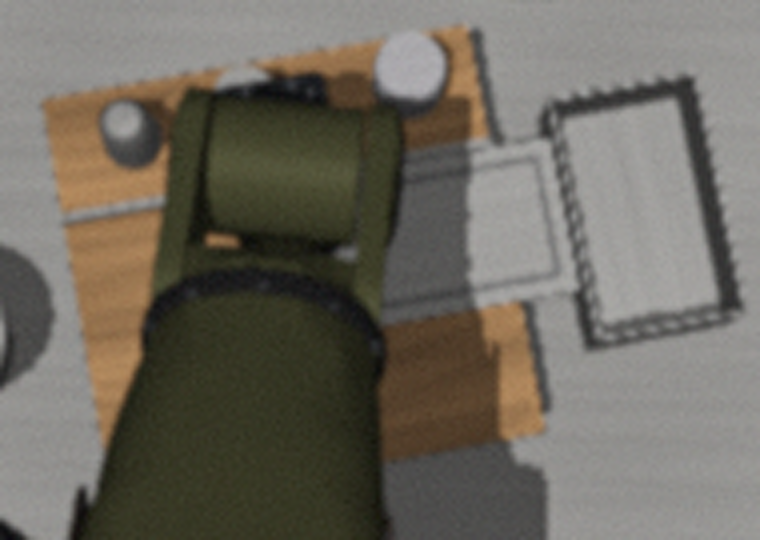

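The lid sticks out over the pan's side by about 4 cm and is still along the rail. I back off, lift and move clear.

Call:
apply_moves:
  series:
    - [[-0.1,0.4,0],[0,0,0],50]
    - [[-0.4,1.5,0],[0,0,0],50]
    - [[-0.8,3,0],[0,0,0],50]
    - [[-0.8,3,0.5],[0,0,0],50]
    - [[-0.8,3,3],[0,0,0],50]
    - [[-0.8,3,7],[0,0,0],50]
    - [[-0.8,3,11],[0,0,0],50]
    - [[-3,6,13],[0,0,0],50]
    - [[-6,11,13],[0,0,0],50]
    - [[-9,16,13],[0,0,0],50]

```text
clock: 15.75
eef_pos: [480.9, 161.6, 238.1]
eef_rot: [-3.142, -0.001, 0.209]
wrist_force: [0.7, -0.8, -0.8]
finger_gap: 47.0
```

Call:
apply_moves:
  series:
    - [[-2,5,0],[0,0,0],50]
    - [[-4,10,0],[0,0,0],50]
    - [[-6,14,0],[0,0,0],50]
    - [[-8,17,0],[0,0,0],50]
    - [[-10,20,0],[0,0,0],50]
    - [[-12,22,0],[0,0,0],50]
    - [[-12,22,0],[0,0,0],50]
    - [[-12,22,0],[0,0,0],50]
    - [[-12,22,0],[0,0,0],50]
    - [[-12,22,0],[0,0,0],50]

```text
clock: 17.0
eef_pos: [362.3, 380.0, 237.5]
eef_rot: [3.142, -0.0, 0.209]
wrist_force: [0.9, 0.6, 0.1]
finger_gap: 46.5
```

```bash
python3 look.py 8 scene top
```

```text
17.0 [362.299 380.027 237.487] [0.923 0.583 0.118]
```

View pics/scene8.png

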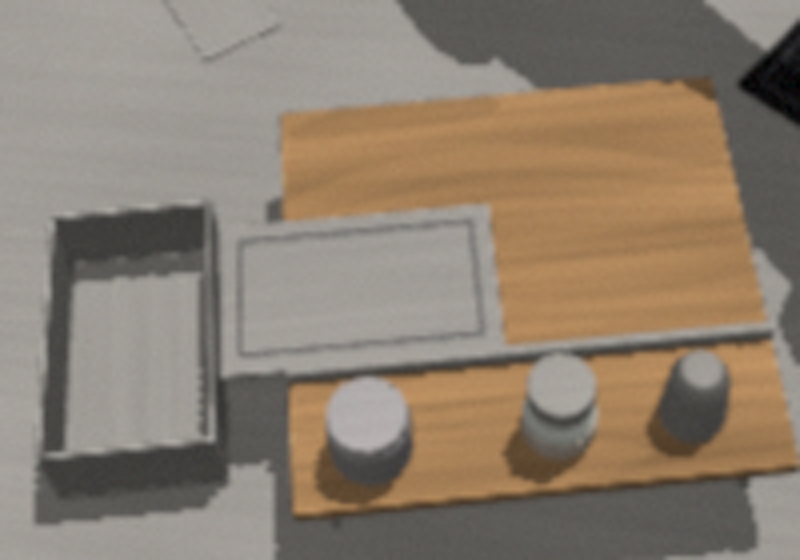

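View pics/top8.png

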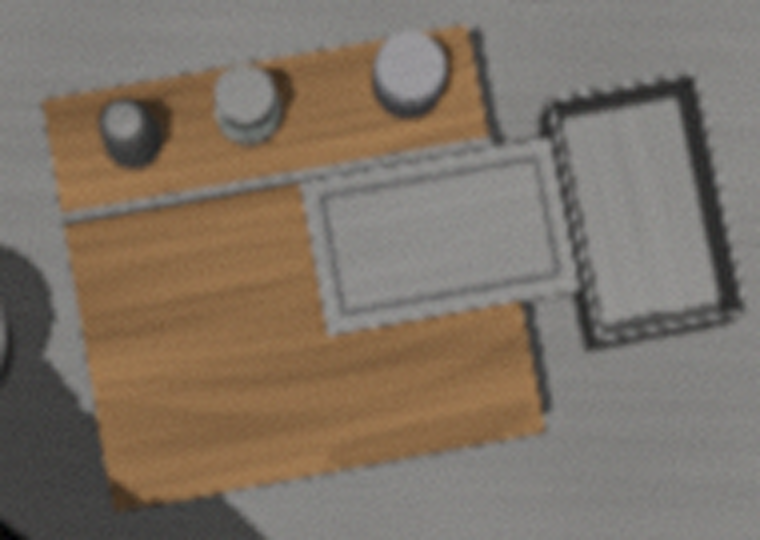

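The scene shows the lid's ends at (225–500, 205–375), flush to the rail. The top view shows lid corners (303,180), (330,333), (580,290). I'll check the numbers.

```bash
python3 - <<'E'
from ov import *
L=world("top",ft([(303,180),(330,333),(580,290),(553,137)]),86)[:,:2]
a=np.radians(12);R=np.array([[np.cos(a),np.sin(a)],[-np.sin(a),np.cos(a)]])
print((L-[593.2,9.2])@R.T)
L=world("scene",fs([(490,205),(506,345),(222,376),(232,228)]),86)[:,:2]
print((L-[593.2,9.2])@R.T)
ov("scene",fs,[(232,228),(222,376)],[(281,116),(293,518)])
p=np.load("scene8.npz")["p"][195:275,190:290,::-1]
cv2.imwrite("pics/c8.png",cv2.resize(p,None,fx=7,fy=7,interpolation=cv2.INTER_CUBIC))
E
```

```text
[[  31.329  -16.268]
 [ -76.058  -15.729]
 [ -77.196 -189.726]
 [  30.715 -191.38 ]]
[[ -77.07   -13.156]
 [  25.734  -13.45 ]
 [  29.458 -188.338]
 [ -76.498 -181.797]]
scene overhang [np.float64(33.358820880578726), np.float64(40.106753929871864)] 12.111603785191704 [[ 556.171 -184.529]
 [ 661.172 -168.898]]
```

View pics/c8.png

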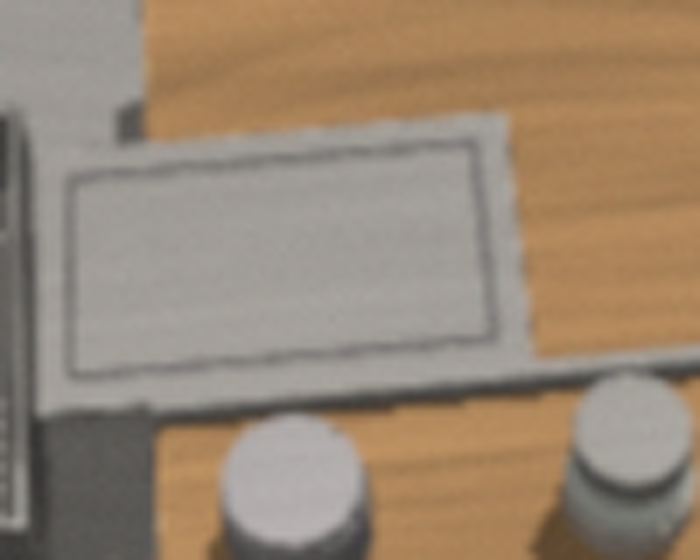

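The numbers agree: the top view gives a 40–41 mm overhang, parallel to the rail and against it. The other objects look unmoved and the arm is clear.

```bash
python3 -c "
from cell import manip
print(manip.sign_off(), manip.read_state()['clock'])"
```

```text
the job is handed in; nothing more can be done
the job is handed in; nothing more can be done
```

The steel lid now lies along the rail and sticks out about 4 cm past the end nearest the pan. I handed the job in at about 17 s of the 48 s limit, with the arm well clear.

- **Pushing back:** I pushed the lid's front long edge with both open fingertips until its back edge met the rail. The measured push was about 10 N on contact. The lid turned the few degrees needed to lie square.
- **Pushing along:** I then pushed its far end along the ledge with half-open fingertips, with the wrist force at about 4 N or less at each reading. The lid was never pinched or lifted.
- **Overhang check:** The last top picture gives 40–41 mm, with the front edge about where it should be for a lid against the rail (within about 2 mm) and parallel to within 1°.
- **Disagreement:** The scene camera gave about 40 mm at the back corner but only about 33 mm at the front. I put that down to misreading the front corner, which is grey on grey, and trusted the top view and the arm's position.
- **Other objects:** The pan, jar, tin and shaker look unmoved in the last pictures. The pot, oil bottle and turner were out of frame or only partly in the last crops, so I did not re-check them. The arm did not go down near any of them.

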